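# Index the ball-striping jig to the next stripe

## Robot

A 6-joint arm with a two-finger parallel gripper is mounted at the origin on a cart in front of the work surface, level with it; the furniture and walls round the work are solid. World frame = base frame: x ahead of the robot, y to its left, z up, the work surface at z = 0. Lengths are in m, angles in degrees, forces in N, time in s.
With the tool pointing down it reaches from about 0.3 to 0.75 m from the base axis. Payload 8.5 kg.
Tool frame: the origin (TCP) lies midway between the tips of the shut fingers; the grasp point (between the pads) lies env.tcp_to_grasp behind it (env.tcp_to_grasp is the distance from the TCP to the grasp point, in m); z points along the fingers, y is the line along which they close (so a half turn about z gives the same grasp; the last joint's range is limited). The gripper opens to 85 mm and grips with 20 to 120 N. Pads are 22 mm wide; open, the fingers measure 114 mm over their backs; the gripper's body (76 mm by 85 mm) begins 54 mm behind the grasp point. The pads swing forward as they close: fully open they stand 13 mm farther back than shut.
Start: joints at [-76.278, 21.807, 74.336, -0, 83.858, -12.336], TCP at [0.242, -0.494, 0.231] pointing down, gripper open.
Joint ranges: [-178.18, 178.18], [-50.72, 133.34], [12.68, 142.11], [-81.47, 261.47], [9.98, 163.14], [-165.26, 165.26]. Speed limits (degrees/s): [136.94, 136.94, 180, 180, 180, 180].

## Interface

Orientations are given as a 3x3 rotation matrix whose columns are the frame's x, y, z axes.
In Python, from rig import observe, optics, job, env gives the robot as it stands. The module is installed in compiled form; this text tells all that it offers.
- The arm moves only by the shell command python3 -m jog 'ROWS' [FORCE]. ROWS is JSON, a list of rows, each a list of 7 numbers: the turn, a rotation vector about the tool's x, y, z in rad, then the shift along the tool's x, y, z in m, then the opening in per cent of the stroke, from 0 (shut) to 100 (fully open). A call has 1 to 10 rows; each row shifts and turns the commanded pose from where the row before left it, along the tool's axes as they then stand; what a row does not reach is not made up. A row lasts 1/8 s, in which the tool goes at most 62.5 mm and 10.7 degrees, less where a joint would pass 70% of its speed; a pose out of reach is approached as far as the arm can. A call is refused whole if a number of a shift passes 0.0625 or a number of a turn 0.188, either way. A call with a gripper value outside its range is refused whole. The fingers move at their own pace and stop on an object; FORCE is the grip in N (left out, the last holds). Time passes only in rows, so rows that do not move let the fingers close. It gives the time, the measured TCP pose, the force, the opening and the grip force at its end, in the units of the state.
- observe(): the state, without advancing time (a new reading comes with each control period).
- optics.get_image(name): name is "scene" or "top" or "wrist"; returns a dict with "pixels" (400x640x3 uint8, red, green, blue), "mtx" (3x3 intrinsics, pixels), "rvec" (rotation vector, rad) and "tvec" (3), from world to camera coordinates, as OpenCV has them. Camera axes: x right, y down, z forward; pixel columns grow to the right and rows downward; lengths in m; the calibration is good to about 2 mm. A picture is of the moment at which its call begins. There is no depth.
- job.close_job(): hands the job in; it is judged then, once.
The state is a dict: "time_s": time; "q": joint angles; "qvel": joint speeds; "joint_efforts": joint torques, N m; "position": TCP position; "tool_rot": TCP orientation; "ft_force": force on the tool from outside, world axes, zero at the start; "wrist_torque": the same for the moment, N m; "grip_width": finger opening in m; "gripper_force": force on a finger pad.
Only numpy, scipy, OpenCV 4.12 (cv2) and the standard library are available. Lean on these libraries where they do the work, as an engineer would, in place of code of your own. Each camera call takes 0.05 s, during which the arm holds its last target. There are 200 camera calls.

## Task

Make the striping jig ready for the next stripe, only pushing and pressing with a fingertip: push the brush arm right back from the glass ball by its brass pin, then press the red indexing plunger fully in and, pushing the steel horn beside it, turn the table anticlockwise (seen from above) to the very next hole, where the plunger must spring up and lock. Leave the brush back and the ball sitting in its nest, turned along with the table; do not touch the ball, and do not lift or shift the things that stand around.

Things in the scene. Friction and masses are not known exactly. Their poses are not given: they have to be found in the camera images.
- striping_jig: Round green base, 212 mm across with lugs, of a small dividing table for striping glass balls, screwed to the bench right of the middle. Its steel index plate (top 30 mm up) has six dark holes joined by a narrow slot, on a circle of radius 88 mm. Origin: on the bench under the centre; z is the table's axis. Index arm at 150 degrees anticlockwise from x at the start; brush pivot 60 degrees clockwise from x.
- table (a joint): Angle (rad) of the table: hub, ball's nest and the green index arm that carries plunger and horn on the robot's side. 0 at the start, locked in a hole; grows anticlockwise seen from above; a hole every 1.047 rad (60 degrees). Play when locked: 0.02 rad. Turns lightly (about 1.5 N at the horn) and stays where left.
- plunger (a joint): Travel of the red indexing plunger, m: 0 = up, 0.013 = fully in; spring 3 N at first, 7 N fully in. Up, its collar fills a hole and locks the table; in, the collar lies under the plate and the table is free. Let go between holes it stays in (about 0.012), rubbing under the plate; at the next hole it springs up by itself and stops the table.
- plunger_top (a point): Centre of the top of the plunger's flat round red head, 39 mm across, on the index arm; 78 mm above the bench when up, 88 mm from the table's axis. It moves straight down when pressed, and goes round with the table.
- horn_top (a point): Top of the upright steel horn on the index arm, 15 mm thick, 67 mm tall; top 110 mm above the bench, 32 mm above the red head. It stands 36 mm ahead of the plunger's centre on the anticlockwise side, 93 mm from the table's axis. Push it to turn the table, the same finger keeping the head down.
- brush_pin_top (a point): Top of the upright brass pin (11 mm thick, 42 mm tall, top 125.5 mm above the bench) on the arm of the brush, 40 mm from the arm's pivot towards the brush tip. Push it to swing the brush. The arm under it is 12 mm wide, its upper side 84.5 mm above the bench.
- brush_pivot (a point): Top of the pivot of the brush arm: the arm turns about the vertical through this point, beside the index plate.
- brush (a joint): Angle in rad of the brush arm: 0 = the red bristles at the ball; it grows clockwise seen from above, the pin and the bristles going away from the robot, up to the stop at 1.3. Stiff enough to stay where it is left (about 1 N at the pin).
- ball: Pearl-white glass ball, 59 mm across with a short neck upward (71 mm in all, 30 g), loose in the nest, three red stripes on it. Origin at its underside.
- ball_center (a point): Centre of the glass ball, at the start 85.5 mm above the bench; axes turn with the ball.
- nest_seat (a point): Where the ball's centre belongs, on the table's axis above the black rubber nest (52 mm across, rim 62 mm above the bench); axes turn with the table.
- paint_jar: Amber jar with black lid, 58 mm across, 70 mm tall, left of the jig; bystander. Origin under its centre.
- cap_tin: Open tin of small caps, 70 mm across, 32 mm tall; bystander. Origin under its centre.
- cork_block: Cork pad 64x73x24 mm; bystander.
- tape_roll: Roll of masking tape lying flat, 88 mm across, 25 mm tall; bystander.
- tweezers: Steel tweezers lying flat, 114 mm long; bystander.

How it is judged (in metres and radians):
On the way, in this order (a step that is already met when the one before it is completed fails the run):
1. The brush arm is swung back from the ball while the table still stands in its first hole (value of joint brush above 0.9 rad and value of joint table between -0.08 and 0.08 rad), for 0.1 s.
2. The plunger is pressed in with the table still at its first hole (value of joint plunger above 0.0095 m and value of joint table between -0.15 and 0.15 rad and value of joint brush above 0.9 rad), for 0.05 s.
3. The table stands at the next hole and the plunger has sprung up into it (value of joint table between 0.987 and 1.107 rad and value of joint plunger below 0.0025 m), for 0.2 s.
At the end, for the whole second after the job is handed in: The table is at rest within 0.06 rad of 60 degrees anticlockwise from its start, the plunger is up (less than 2.5 mm in), the brush arm is swung back by more than 0.9 rad, and the ball sits in its nest within 6 mm, turned with the table within 0.25 rad (all of step 3 and value of joint brush above 0.9 rad and velocity of joint table between -0.05 and 0.05 rad/s and distance between ball_center and nest_seat below 0.006 m and angle between the x axis of ball_center and the x axis of nest_seat, either way round below 0.25 rad); the robot touches nothing.
It fails at once if The table is turned while the brush is still at the ball (value of joint table above 0.12 rad and value of joint brush below 0.8 rad).
It fails at once if The table is turned past the next hole by a third of a division or more, or the wrong way (value of joint table above 1.4 rad or value of joint table below -0.2 rad).
It fails at once if The glass ball is touched by the robot (contact force between ball and the fingers above 0.5 N or contact force between ball and the arm above 0.5 N).
It fails at once if The glass ball is lifted or knocked out of its nest (distance between ball_center and nest_seat above 0.015 m).
It fails at once if A bystander is shifted or lifted (distance of any of paint_jar, cap_tin, cork_block, tape_roll, tweezers from where it was at the start of the episode above 0.02 m).
It also fails if it takes over 56 s, if anything falls off the work surface, if the arm or the gripper's body presses on something with over 40 N, if the wrist force passes 120 N, or if a joint passes its speed limit or range.

## Working session

There is one attempt and no reset: what is moved stays moved. The work goes in short steps, Python scripts to look and compute and a shell command to move; the robot and the scene stay as the last step left them, time stands still between calls to the robot, and variables do not carry over. Pictures are saved under pics/ and viewed, at most 10 in all, crops included, and the job is handed in when it is done.

```bash
mkdir -p pics; python3 - <<'E'
from rig import observe, optics, env
import cv2, numpy as np
s=observe(); print(s['time_s'],s['position'],np.round(s['tool_rot'],3).tolist(),s['grip_width'],env.tcp_to_grasp)
for n in ['scene','top']:
    d=optics.get_image(n); cv2.imwrite(f'pics/{n}0.png',d['pixels'][:,:,::-1]); np.savez(f'{n}0.npz',**d)
    R=cv2.Rodrigues(np.array(d['rvec']))[0]; print(n,-R.T@np.array(d['tvec']).ravel(),np.round(R,2).tolist())
E
```

```text
0.0 [ 0.24150013 -0.49380969  0.23070752] [[0.898, 0.439, -0.0], [0.439, -0.898, 0.001], [0.0, -0.001, -1.0]] 0.08570132309235116 0.0187
scene [-0.40823843 -0.45594725  0.83848591] [[0.43, -0.9, -0.01], [-0.55, -0.25, -0.8], [0.72, 0.35, -0.6]]
top [ 0.16708855 -0.01244789  1.51925069] [[-0.03, -1.0, 0.0], [-0.98, 0.03, -0.21], [0.21, -0.01, -0.98]]
```

View pics/scene0.png

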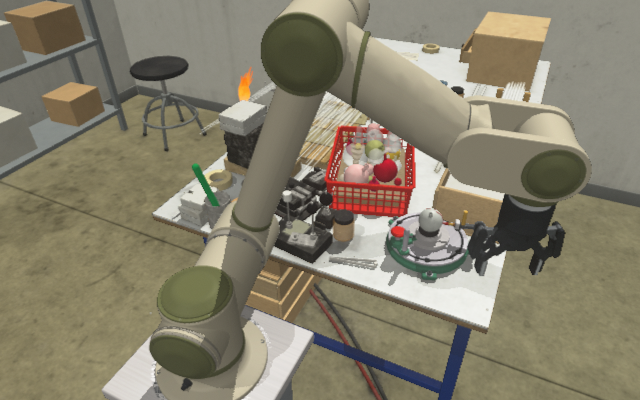

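View pics/top0.png

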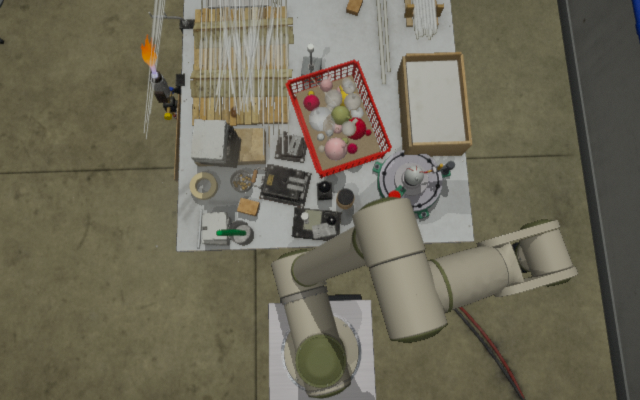

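The scene view shows the jig near (428,240), with the red head at about (398,232) and the ball at (430,220). The top view shows the jig at about (410,182), with the arm partly over the red head at (393,196). I'll enlarge both.

```bash
cat > h.py <<'E'
import numpy as np, cv2
def ray(d,uv):
    R=cv2.Rodrigues(np.array(d['rvec']))[0]; t=np.array(d['tvec']).ravel()
    v=R.T@np.linalg.solve(np.array(d['mtx']),[uv[0],uv[1],1.]); return -R.T@t,v
def onz(d,uv,z):
    c,v=ray(d,uv); return c+v*(z-c[2])/v[2]
def proj(d,P):
    return cv2.projectPoints(np.array(P,float).reshape(-1,3),np.array(d['rvec'],float),np.array(d['tvec'],float),np.array(d['mtx'],float),None)[0].reshape(-1,2)
E
python3 - <<'E'
import numpy as np, cv2
a=np.load('scene0.npz')['pixels'][190:290,375:485,::-1]
b=np.load('top0.npz')['pixels'][135:235,365:475,::-1]
k=lambda i:cv2.resize(i,None,fx=5,fy=5,interpolation=cv2.INTER_CUBIC)[:, :]
cv2.imwrite('pics/crop0.png',cv2.resize(np.vstack([np.hstack([k(a)[:,:400],k(b)[:,:400]])]),None,fx=1,fy=1))
E
```

```text
(no output)
```

View pics/crop0.png

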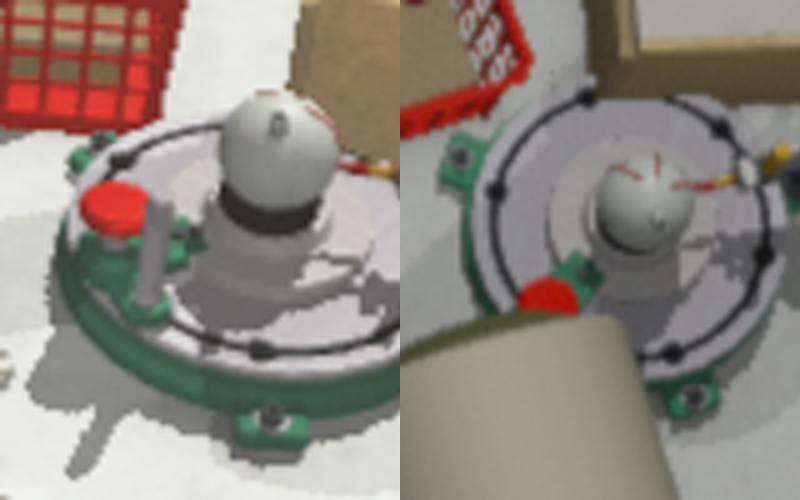

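```bash
python3 - <<'E'
import numpy as np, cv2
from h import *
S=np.load('scene0.npz');T=np.load('top0.npz')
c5=lambda u,v:(365+u/5,135+v/5)
H=np.array([onz(T,c5(*p),.03) for p in [(187,97),(320,128),(365,255),(273,352),(97,190)]])
A=np.c_[2*H[:,:2],np.ones(5)];sol=np.linalg.lstsq(A,(H[:,:2]**2).sum(1),rcond=None)[0]
C=sol[:2];print('C',C,np.sqrt(sol[2]+C@C)); print(np.round(np.degrees(np.arctan2(*(H[:,:2]-C).T[::-1])),1))
px=S['pixels'].astype(int)[215:250,380:412]; m=(px[...,0]>150)&(px[...,1]<80)
v,u=np.nonzero(m);print(m.sum(),u.mean()+380,v.mean()+215)
print('red head scene',onz(S,(u.mean()+380,v.mean()+215),.078)[:2], 'horn',onz(S,(406.3,231.5),.11)[:2])
print('ball mid T',onz(T,(365+245/5,135+205/5),.09)[:2])
for n,d in(('S',S),('T',T)):
    hsv=cv2.cvtColor(d['pixels'],cv2.COLOR_RGB2HSV); m=cv2.inRange(hsv,(18,130,90),(32,255,255))
    reg=np.zeros_like(m); 
    if n=='S': reg[190:260,440:490]=1
    else: reg[145:190,425:465]=1
    v,u=np.nonzero(m*reg); print(n,list(zip(u,v)))
E
```

```text
C [ 0.52021981 -0.30613256] 0.08780677669179843
[  14.6  -45.6 -105.8 -166.1   73.7]
103 397.6504854368932 231.05825242718447
red head scene [ 0.45539383 -0.24210837] horn [ 0.42612564 -0.27017903]
ball mid T [ 0.517097   -0.30417215]
S [(np.int64(464), np.int64(211)), (np.int64(465), np.int64(211)), (np.int64(466), np.int64(211)), (np.int64(467), np.int64(211)), (np.int64(464), np.int64(212)), (np.int64(465), np.int64(212)), (np.int64(466), np.int64(212)), (np.int64(467), np.int64(212)), (np.int64(464), np.int64(213)), (np.int64(465), np.int64(213)), (np.int64(466), np.int64(213)), (np.int64(467), np.int64(213)), (np.int64(464), np.int64(214)), (np.int64(465), np.int64(214)), (np.int64(466), np.int64(214)), (np.int64(463), np.int64(215)), (np.int64(464), np.int64(215)), (np.int64(465), np.int64(215)), (np.int64(466), np.int64(215)), (np.int64(463), np.int64(216)), (np.int64(464), np.int64(216)), (np.int64(465), np.int64(216)), (np.int64(466), np.int64(216)), (np.int64(463), np.int64(217)), (np.int64(464), np.int64(217)), (np.int64(465), np.int64(217)), (np.int64(463), np.int64(218))
[... 616 characters left out ...]
t64(463), np.int64(223)), (np.int64(464), np.int64(223)), (np.int64(449), np.int64(224)), (np.int64(450), np.int64(224)), (np.int64(451), np.int64(224)), (np.int64(452), np.int64(224)), (np.int64(462), np.int64(224)), (np.int64(463), np.int64(224)), (np.int64(464), np.int64(224))]
T [(np.int64(440), np.int64(164)), (np.int64(441), np.int64(164)), (np.int64(440), np.int64(165)), (np.int64(441), np.int64(165)), (np.int64(442), np.int64(165)), (np.int64(440), np.int64(166)), (np.int64(441), np.int64(166)), (np.int64(442), np.int64(166)), (np.int64(440), np.int64(167)), (np.int64(441), np.int64(167)), (np.int64(428), np.int64(171)), (np.int64(429), np.int64(171)), (np.int64(430), np.int64(171))]
```

```bash
python3 - <<'E'
import numpy as np, cv2
from h import *
S=np.load('scene0.npz');T=np.load('top0.npz')
print('pin S',onz(S,(465.7,211.3),.1255)[:2],'T',onz(T,(441.2,165.5),.1255)[:2])
print('bristle tip', onz(T,(429,171.5),.084)[:2],'ferrule')
print('pivot (795,185)', [onz(T,(365+398/5,135+185/5),z)[:2] for z in (.08,.1)])
print('wrist view of C?')
E
python3 -m jog '[[0,0,0,0,0,-0.02,0],[0,0,0,0.02,0.05,0,0],[0,0,0,0.02,0.05,0,0]]'
python3 - <<'E'
import sys; sys.path.insert(0,'.')
from rig import optics
import cv2,numpy as np
d=optics.get_image('top'); np.savez('top1.npz',**d)
a=d['pixels'][130:240,360:480,::-1]
w=optics.get_image('wrist'); np.savez('wrist1.npz',**w)
cv2.imwrite('pics/w1.png',np.hstack([cv2.resize(a,(436,400),interpolation=2),cv2.resize(w['pixels'][:,:,::-1],(364,400*364//640+1))[:0].reshape(0,364,3) if 0 else cv2.copyMakeBorder(cv2.resize(w['pixels'][:,:,::-1],(364,228)),0,172,0,0,0)]))
E
```

```text
pin S [ 0.54135458 -0.38299371] T [ 0.53830284 -0.38160471]
bristle tip [ 0.53137559 -0.35305224] ferrule
pivot (795,185) [array([ 0.52914823, -0.40247542]), array([ 0.524117  , -0.39705555])]
wrist view of C?
time_s: 0.48
position: [0.3223, -0.5671, 0.2517]
tool_rot: [[0.899, 0.439, 0.0], [0.439, -0.899, -0.0], [-0.0, 0.0, -1.0]]
ft_force: [-0.5, -1.2, 0.1]
grip_width: 0.0325
gripper_force: 0.0
```

View pics/w1.png

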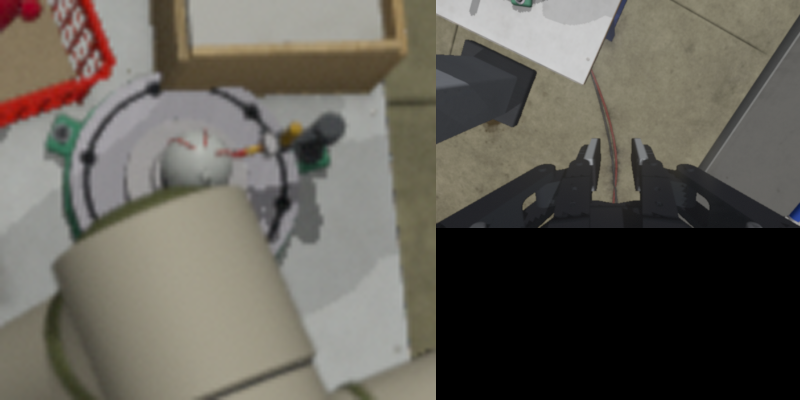

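The top crop shows the brass pin at crop (293,130) and the tall dark pivot post with its top at (328,128). The wrist view sees only the floor and the table edge. Next I'll work out the pivot and its height.

```bash
python3 - <<'E'
import numpy as np
from h import *
T=np.load('top1.npz')
k=lambda u,v:(360+u*120/436,130+v*110/400)
for z in(.08,.09,.10,.11,.12,.13): print(z,np.round(onz(T,k(328,128),z)[:2],3),end=' ')
print('\nbristle/ferrule',[np.round(onz(T,k(*p),.088)[:2],3) for p in((222,154),(245,152),(272,145))],'pinbase',onz(T,k(284,140),.09)[:2])
print('px pred of pivot .549,-.422 z=.03,.09,.12', [(q-[360,130])*3.636 for q in proj(T,[[.549,-.422,z] for z in(.03,.09,.12)])])
E
```

```text
0.08 [ 0.55  -0.422] 0.09 [ 0.548 -0.419] 0.1 [ 0.545 -0.416] 0.11 [ 0.542 -0.414] 0.12 [ 0.54  -0.411] 0.13 [ 0.537 -0.408] 
bristle/ferrule [array([ 0.528, -0.327]), array([ 0.53 , -0.347]), array([ 0.535, -0.371])] pinbase [ 0.53847319 -0.38078877]
px pred of pivot .549,-.422 z=.03,.09,.12 [array([313.612697  , 144.55721609]), array([331.31985521, 126.49349431]), array([340.71058028, 116.9136711 ])]
```

```bash
python3 -m jog '[[0,0,0.1515,0,0,0,0],[0,0,0.1515,0,0,0,0],[0,0,0.1515,0,0,0,0],[0,0,0,0.045,-0.0455,0,0],[0,0,0,0.045,-0.0455,0,0],[0,0,0,0.045,-0.0455,0,0],[0,0,0,0.045,-0.0455,0,0],[0,0,0,0,0,0.05,0],[0,0,0,0,0,0.03,0],[0,0,0,0,0,0,0]]'
python3 - <<'E'
from rig import optics
import cv2,numpy as np
d=optics.get_image('scene'); np.savez('s2.npz',**d)
cv2.imwrite('pics/s2.png',cv2.resize(d['pixels'][150:290,370:550,::-1],None,fx=4,fy=4,interpolation=2))
E
```

```text
time_s: 1.82
position: [0.4962, -0.3876, 0.1693]
tool_rot: [[1.0, 0.0, -0.004], [0.0, -1.0, 0.004], [-0.004, -0.004, -1.0]]
ft_force: [0.2, -0.3, -0.1]
grip_width: 0.0002
gripper_force: 0.0
```

View pics/s2.png

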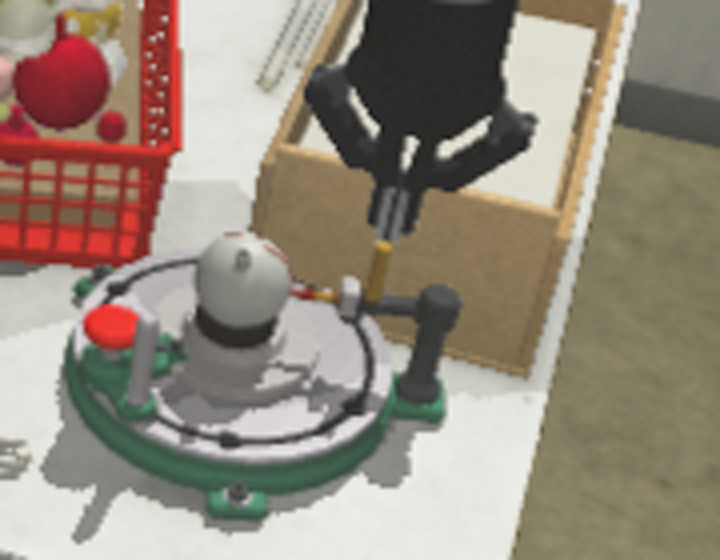

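Brass pin at crop (380,270) with the shut fingertip just above and on the robot side of it; post top is below the pin top. Now I go down and push.

```bash
python3 -m jog '[[0,0,0,0,0,0.04,0],[0,0,0,0,0,0.026,0],[0,0,0,0,0,0,0],[0,0,0,0.012,0,0,0],[0,0,0,0.012,0,0,0],[0,0,0,0.012,0,0,0],[0,0,0,0.012,0,0,0],[0,0,0,0.012,0,0,0],[0,0,0,0,0,0,0]]'
python3 - <<'E'
from rig import optics
import cv2,numpy as np
d=optics.get_image('scene'); np.savez('s3.npz',**d)
cv2.imwrite('pics/s3.png',cv2.resize(d['pixels'][170:270,380:510,::-1],None,fx=4,fy=4,interpolation=2))
E
```

```text
time_s: 3.0
position: [0.5581, -0.3883, 0.105]
tool_rot: [[1.0, 0.001, 0.0], [0.001, -1.0, 0.0], [0.0, -0.0, -1.0]]
ft_force: [-0.4, 0.5, -0.1]
grip_width: -0.0002
gripper_force: 0.0
```

View pics/s3.png

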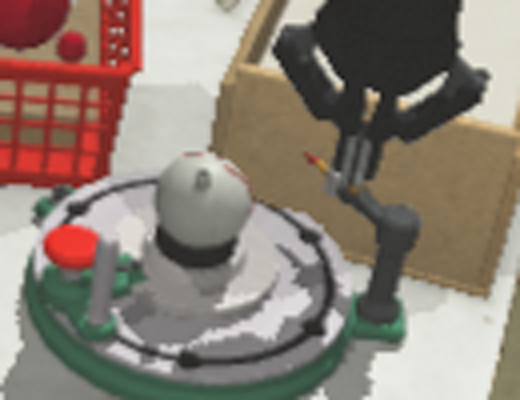

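The brush is swung well away from the ball (bristles at crop (312,158)); a bit more travel is needed.

```bash
python3 -m jog '[[0,0,0,0.004,0.001,0,0],[0,0,0,0.003,0.001,0,0],[0,0,0,0,0,0,0]]'

```

```text
time_s: 3.42
position: [0.564, -0.391, 0.1054]
tool_rot: [[1.0, -0.0, -0.0], [-0.0, -1.0, -0.0], [-0.0, 0.0, -1.0]]
ft_force: [-2.4, -1.7, 1.1]
grip_width: -0.0001
gripper_force: 1.3
```

```bash
python3 -m jog '[[0,0,0,0.002,0.001,0,0],[0,0,0,0.001,0,0,0],[0,0,0,0,0,0,0]]'; python3 -m jog '[[0,0,0,-0.02,0,0,0],[0,0,0,-0.02,0,-0.05,0],[0,0,0,-0.03,0,-0.04,0],[0,0,0,0,0,0,0]]'
python3 - <<'E'
from rig import optics
import cv2,numpy as np
from h import *
T=optics.get_image('top'); np.savez('t4.npz',**T);S=optics.get_image('scene'); np.savez('s4.npz',**S)
for n,d in(('S',S),('T',T)):
    hsv=cv2.cvtColor(d['pixels'],cv2.COLOR_RGB2HSV); m=cv2.inRange(hsv,(18,130,90),(32,255,255))
    r=np.zeros_like(m)
    if n=='S': r[180:250,430:510]=1
    else: r[145:190,425:465]=1
    v,u=np.nonzero(m*r); print(n,len(u),sorted(zip(v.tolist(),u.tolist()))[:60])
E
```

```text
time_s: 3.8
position: [0.5662, -0.3927, 0.1054]
tool_rot: [[1.0, -0.001, -0.002], [-0.001, -1.0, -0.001], [-0.002, 0.001, -1.0]]
ft_force: [-6.3, -5.8, 0.4]
grip_width: 0.0
gripper_force: 3.4
time_s: 4.3
position: [0.4972, -0.3922, 0.1993]
tool_rot: [[1.0, -0.001, 0.005], [-0.001, -1.0, -0.005], [0.005, 0.005, -1.0]]
ft_force: [0.9, -0.7, -0.1]
grip_width: 0.0002
gripper_force: 0.0
S 45 [(203, 473), (203, 474), (203, 475), (203, 476), (204, 473), (204, 474), (204, 475), (204, 476), (205, 473), (205, 474), (205, 475), (206, 473), (206, 474), (206, 475), (207, 473), (207, 474), (207, 475), (208, 472), (208, 473), (208, 474), (208, 475), (209, 472), (209, 473), (209, 474), (210, 472), (210, 473), (210, 474), (211, 472), (211, 473), (211, 474), (212, 471), (212, 472), (212, 473), (212, 474), (213, 471), (213, 472), (213, 473), (214, 471), (214, 472), (214, 473), (215, 471), (215, 472), (215, 473), (216, 471), (216, 472)]
T 3 [(149, 434), (149, 435), (150, 435)]
```

```bash
python3 -m jog '[[0,0,0,-0.016,-0.047,0,0],[0,0,0,-0.016,-0.047,0,0],[0,0,0,-0.015,-0.047,0,0],[0,0,-0.1536,0,0,0,0],[0,0,-0.1536,0,0,0,0],[0,0,-0.1536,0,0,0,0],[0,0,-0.1536,0,0,0,0],[0,0,-0.1536,0,0,0,0],[0,0,0,0,0,0.06,0],[0,0,0,0,0,0,0]]'
python3 - <<'E'
from rig import optics,observe
import cv2,numpy as np
from h import *
S=np.load('s4.npz'); print('pin',onz(S,(474.8,203.3),.1255)[:2],observe()['q'])
d=optics.get_image('scene'); np.savez('s5.npz',**d)
w=optics.get_image('wrist'); np.savez('w5.npz',**w)
cv2.imwrite('pics/s5.png',np.hstack([cv2.resize(d['pixels'][180:280,370:470,::-1],(400,400),interpolation=2),cv2.resize(w['pixels'][:,120:520,::-1],(400,400))]))
E
```

```text
time_s: 5.65
position: [0.4488, -0.2486, 0.1315]
tool_rot: [[0.719, 0.695, -0.007], [0.695, -0.719, 0.007], [-0.0, -0.01, -1.0]]
ft_force: [-0.1, -0.3, -0.0]
grip_width: 0.0004
gripper_force: 0.0
pin [ 0.58300611 -0.39684008] [-4.22370281e+01  2.40669273e+01  8.88555950e+01  2.57611472e-02
  6.76655245e+01  3.71405456e+00]
```

View pics/s5.png

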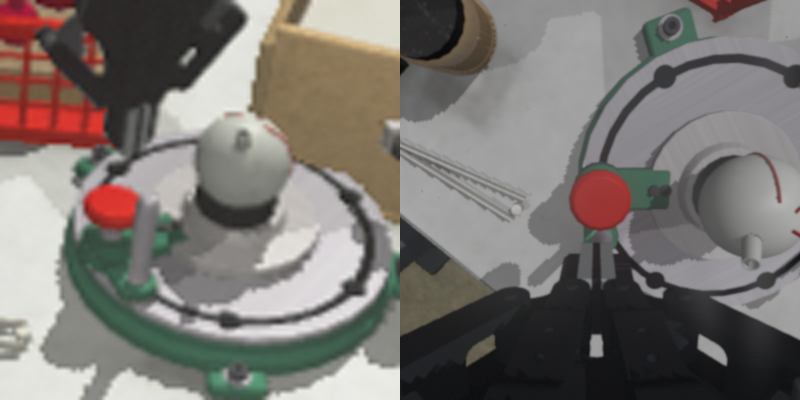

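Wrist view: red head at full-image (320,200), straight in front of the shut fingertips, horn by the tips. I'll locate the head from this close view.

```bash
python3 - <<'E'
import numpy as np, cv2
from h import *
W=np.load('w5.npz');S=np.load('s5.npz')
p=W['pixels'].astype(int); m=(p[...,0]>140)&(p[...,1]<90)&(p[...,2]<90); m[:150]=0; m[260:]=0
v,u=np.nonzero(m); c=(u.min()+u.max())/2,(v.min()+v.max())/2; print('px',c,u.max()-u.min(),v.max()-v.min())
print('head',onz(W,c,.078)[:2])
H=np.array([onz(W,q,.03) for q in [(385,76),(375,280),(486,281)]]); print('holes',H[:,:2].round(4), [np.hypot(*(h[:2]-[.520,-.306])) for h in H])
tip=[.4488,-.2486,.1315]; print('tip proj W',proj(W,[tip]),'S crop',(proj(S,[tip])-[370,180])*4)
for C in [(.434,-.270,.110),(.426,-.270,.110)]: print('horn proj W',proj(W,[C])-[120-400,0],'S',(proj(S,[C])-[370,180])*4)
b=p[200:300,270:370].astype(np.uint8); 
E
```

```text
px (np.float64(322.0), np.float64(198.5)) 56 55
head [ 0.46241897 -0.24181148]
holes [[ 0.5458 -0.2212]
 [ 0.4358 -0.3279]
 [ 0.497  -0.3919]] [np.float64(0.08868929895214335), np.float64(0.08703393732165195), np.float64(0.08897463673878533)]
tip proj W [[313.26017    256.95629783]] S crop [[125.3544528  146.28415804]]
horn proj W [[603.19735123 284.3186387 ]] S [[148.88924566 198.02061828]]
horn proj W [[592.96684218 293.78995441]] S [[144.84464476 206.04311281]]
```

Horn at (0.434,-0.270) is confirmed, with about 7 mm of clearance from the tip. I'll go down and press.

```bash
python3 -m jog '[[0,0,0,0,0.003,0.03,0],[0,0,0,0,0,0.015,0],[0,0,0,0,0,0.012,0],[0,0,0,0,0,0.006,0],[0,0,0,0,0,0.003,0],[0,0,0,0,0,0,0]]'
```

```text
time_s: 6.5
position: [0.4529, -0.2532, 0.0701]
tool_rot: [[0.719, 0.695, 0.002], [0.695, -0.719, -0.001], [0.0, 0.002, -1.0]]
ft_force: [1.2, 0.0, 4.7]
grip_width: -0.0003
gripper_force: 2.3
```

```bash
python3 -m jog '[[0,0,0,0,0,0.003,0],[0,0,0,0,0,0.003,0],[0,0,0,0,0,0,0]]'
```

```text
time_s: 6.88
position: [0.4529, -0.2533, 0.0646]
tool_rot: [[0.719, 0.695, 0.002], [0.695, -0.719, -0.002], [0.0, 0.003, -1.0]]
ft_force: [-0.5, -0.2, 10.5]
grip_width: -0.0
gripper_force: 5.1
```

```bash
python3 -m jog '[[0,0,-0.03,-0.0065,0,0,0],[0,0,-0.08,-0.0068,0,0,0],[0,0,-0.08,-0.0068,0,0,0],[0,0,-0.08,-0.0068,0,0,0],[0,0,0,0,0,0,0]]'
```

```text
time_s: 7.5
position: [0.4356, -0.2744, 0.0646]
tool_rot: [[0.508, 0.862, 0.004], [0.862, -0.508, -0.003], [-0.001, 0.005, -1.0]]
ft_force: [2.8, -1.8, 7.7]
grip_width: -0.0004
gripper_force: 3.7
```

```bash
python3 -m jog '[[0,0,-0.1,-0.0068,0.002,0,0],[0,0,-0.1,-0.0068,0.002,0,0],[0,0,-0.08,-0.0068,0.001,0,0],[0,0,0,0,0,0,0]]'
```

```text
time_s: 8.0
position: [0.4312, -0.2948, 0.0646]
tool_rot: [[0.249, 0.968, 0.002], [0.968, -0.249, -0.003], [-0.002, 0.003, -1.0]]
ft_force: [0.7, -0.8, 9.5]
grip_width: -0.0003
gripper_force: 4.6
```

```bash
python3 - <<'E'
from rig import optics
import cv2,numpy as np
from h import *
d=optics.get_image('scene'); w=optics.get_image('wrist')
p=w['pixels'].astype(int); m=(p[...,0]>140)&(p[...,1]<90)&(p[...,2]<90); m[:150]=0; m[260:]=0
v,u=np.nonzero(m); print(u.min(),u.max(),v.min(),v.max(), [onz(w,(q,r),.066)[:2].round(4) for q,r in (((u.min()+u.max())/2,v.min()),)])
cv2.imwrite('pics/s6.png',np.hstack([cv2.resize(d['pixels'][180:280,370:470,::-1],(400,400),interpolation=2),cv2.resize(w['pixels'][:,120:520,::-1],(400,400))]))
E
```

```text
284 624 188 259 [array([ 0.4959, -0.2763])]
```

View pics/s6.png

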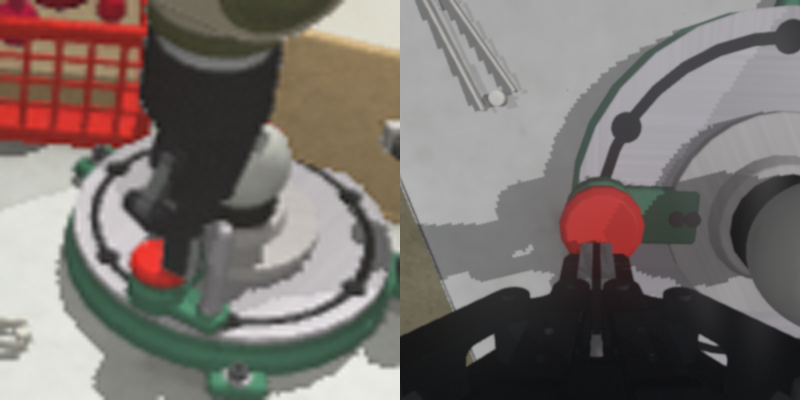

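Table has turned roughly 27°, with the collar well past the hole and the head under the finger at wrist (322,228). Now I lift off the head and push only the horn.

```bash
python3 -m jog '[[0,0,0,0,0,-0.015,0],[0,0,0,0,0,-0.011,0],[0,0,0,0,0,0,0],[0,0,-0.1,-0.006,0.001,0,0],[0,0,-0.1,-0.006,0.001,0,0],[0,0,-0.1,-0.006,0.001,0,0],[0,0,-0.1,-0.006,0.0005,0,0],[0,0,0,0,0,0,0]]'
```

```text
time_s: 9.1
position: [0.4313, -0.3177, 0.0887]
tool_rot: [[-0.146, 0.989, -0.001], [0.989, 0.146, 0.001], [0.001, -0.001, -1.0]]
ft_force: [-0.5, 0.5, 0.6]
grip_width: 0.0
gripper_force: 0.0
```

```bash
python3 -m jog '[[0,0,-0.07,-0.006,0,0,0],[0,0,-0.06,-0.0045,0,0,0],[0,0,-0.04,-0.003,0,0,0],[0,0,-0.03,-0.003,0,0,0],[0,0,0,0,0,0,0]]'; python3 - <<'E'
from rig import optics
import cv2,numpy as np
from h import *
w=optics.get_image('wrist'); p=w['pixels'].astype(int)
m=((p[...,0]>140)&(p[...,1]<90)&(p[...,2]<90)).astype(np.uint8)
n,l,s,c=cv2.connectedComponentsWithStats(m); print([(s[i].tolist()) for i in range(1,n) if s[i][4]>300])
E
```

```text
time_s: 9.72
position: [0.4353, -0.334, 0.0892]
tool_rot: [[-0.339, 0.941, 0.0], [0.941, 0.339, -0.0], [-0.001, 0.0, -1.0]]
ft_force: [-0.9, 0.0, 1.2]
grip_width: -0.0001
gripper_force: 0.0
[[295, 174, 68, 70, 3674]]
```

```bash
cat > hd.py <<'E'
from rig import optics
import cv2,numpy as np
from h import *
w=optics.get_image('wrist'); p=w['pixels'].astype(int)
m=((p[...,0]>140)&(p[...,1]<90)&(p[...,2]<90)).astype(np.uint8)
n,l,s,c=cv2.connectedComponentsWithStats(m); i=1+np.argmax(s[1:,4]); x,y,W,H,a=s[i]
print('blob',x,y,W,H,a)
for z in(.066,.078):
    P=onz(w,(x+W/2-.5,y+W/2-.5),z)[:2]; r=P-[.520,-.306]; print(z,P.round(4),np.hypot(*r).round(4),'turned',np.degrees(np.arctan2(r[1],r[0]))%360-133.5)
E
python3 hd.py; python3 -m jog '[[0,0,-0.02,-0.002,0,0,0],[0,0,-0.02,-0.002,0,0,0],[0,0,0,0,0,0,0]]'; python3 hd.py
```

```text
blob 294 174 69 69 3674
0.066 [ 0.434  -0.3147] 0.0865 turned 52.26550624447444
0.078 [ 0.4324 -0.3117] 0.0878 turned 50.2034396460607
time_s: 10.2
position: [0.4368, -0.3379, 0.0894]
tool_rot: [[-0.378, 0.926, 0.0], [0.926, 0.378, -0.001], [-0.001, 0.0, -1.0]]
ft_force: [-0.2, -0.4, -0.1]
grip_width: -0.0
gripper_force: 0.0
blob 295 177 68 69 3577
0.066 [ 0.4352 -0.3198] 0.0859 turned 55.74228773646436
0.078 [ 0.4335 -0.3168] 0.0872 turned 53.59096238290738
```

About 4–5° to go.

```bash
python3 -m jog '[[0,0,-0.02,-0.002,0,0,0],[0,0,-0.02,-0.002,0,0,0],[0,0,-0.01,-0.001,0,0,0],[0,0,0,0,0,0,0]]'; python3 hd.py
```

```text
time_s: 10.75
position: [0.4385, -0.3422, 0.0893]
tool_rot: [[-0.424, 0.906, -0.0], [0.906, 0.424, -0.0], [-0.0, -0.0, -1.0]]
ft_force: [0.3, -0.3, -0.7]
grip_width: 0.0
gripper_force: 0.0
blob 299 184 66 69 3104
0.066 [ 0.4389 -0.3263] 0.0836 turned 60.553017928440255
0.078 [ 0.4368 -0.3232] 0.085 turned 58.18774366657806
```

```bash
python3 -m jog '[[0,0,-0.012,-0.001,0,0,0],[0,0,-0.012,-0.001,0,0,0],[0,0,0,0,0,0,0]]'; python3 hd.py
```

```text
time_s: 11.18
position: [0.4394, -0.344, 0.0893]
tool_rot: [[-0.446, 0.895, 0.0], [0.895, 0.446, -0.0], [-0.0, -0.0, -1.0]]
ft_force: [0.2, -0.7, -0.2]
grip_width: 0.0
gripper_force: 0.0
blob 303 181 62 72 3214
0.066 [ 0.4391 -0.3253] 0.0832 turned 59.88898172064191
0.078 [ 0.4369 -0.3224] 0.0847 turned 57.68536246889849
```

```bash
python3 - <<'E'
from rig import optics
import cv2,numpy as np
d=optics.get_image('scene'); w=optics.get_image('wrist'); np.savez('s7.npz',**d)
cv2.imwrite('pics/s7.png',np.hstack([cv2.resize(d['pixels'][180:280,370:470,::-1],(400,400),interpolation=2),cv2.resize(w['pixels'][:,120:520,::-1],(400,400))]))
E
```

```text
(no output)
```

View pics/s7.png

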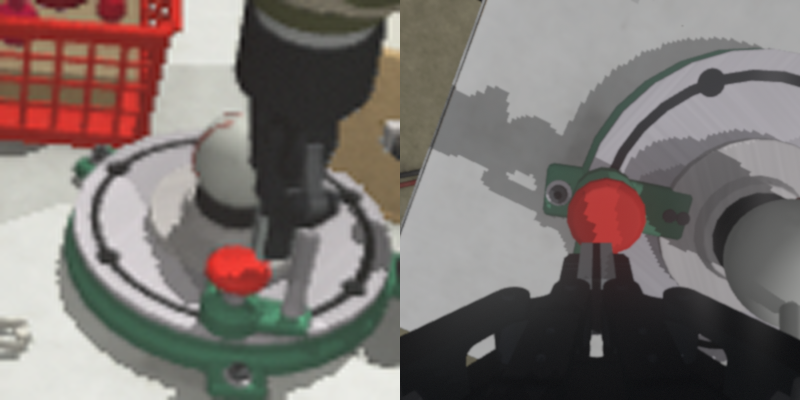

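The head stands proud of the index arm (crop (238,268), stem visible), so the plunger seems up. I'll check that against predicted pixels.

```bash
python3 - <<'E'
import numpy as np,cv2
from h import *
S=np.load('s7.npz'); S0=np.load('scene0.npz')
def red(d,a,b,c,e):
    p=d['pixels'].astype(int)[a:b,c:e]; m=(p[...,0]>150)&(p[...,1]<80); v,u=np.nonzero(m); return u.mean()+c,v.mean()+a,u.min()+c,u.max()+c,v.min()+a,v.max()+a
print(red(S0,215,250,380,412),red(S,225,265,412,442))
f=lambda t,z:(.520+.088*np.cos(np.radians(t)),-.306+.088*np.sin(np.radians(t)),z)
print('start up',proj(S0,[f(133.5,.078)]))
for t in(186.5,190.5,193.5,196): print(t,'up',proj(S,[f(t,.078)]).round(1),'in',proj(S,[f(t,.066)]).round(1))
E
python3 -m jog '[[0,0,-0.012,-0.001,0,0,0],[0,0,0,0,0,0,0]]'; python3 hd.py
```

```text
(np.float64(397.6504854368932), np.float64(231.05825242718447), np.int64(391), np.int64(403), np.int64(226), np.int64(236)) (np.float64(428.90977443609023), np.float64(246.8045112781955), np.int64(422), np.int64(437), np.int64(242), np.int64(252))
start up [[398.18312691 230.09670054]]
186.5 up [[424.3 245.3]] in [[423.7 249. ]]
190.5 up [[426.9 245.8]] in [[426.3 249.5]]
193.5 up [[428.9 246.1]] in [[428.2 249.8]]
196 up [[430.5 246.3]] in [[429.8 250. ]]
time_s: 11.58
position: [0.4399, -0.3449, 0.0893]
tool_rot: [[-0.456, 0.89, 0.0], [0.89, 0.456, -0.0], [-0.0, 0.0, -1.0]]
ft_force: [0.6, -0.6, -0.6]
grip_width: 0.0003
gripper_force: 0.0
blob 302 178 64 74 3280
0.066 [ 0.4388 -0.3252] 0.0835 turned 59.816660038811875
0.078 [ 0.4366 -0.3225] 0.085 turned 57.682952126139526
```

Head matches the "up at 60°" prediction and has stopped following the finger. I'll back off and raise.

```bash
python3 -m jog '[[0,0,0,0.005,0,0,0],[0,0,0,0,0,-0.03,0],[0,0,0,0,0,-0.05,0],[0,0,0,0.02,-0.04,-0.04,0],[0,0,0,0,-0.05,0,0],[0,0,0,0,-0.05,0,0],[0,0,0,0,0,0,0],[0,0,0,0,0,0,0]]'
python3 - <<'E'
from rig import optics
import cv2,numpy as np
d=optics.get_image('scene'); t=optics.get_image('top')
cv2.imwrite('pics/s8.png',np.hstack([cv2.resize(d['pixels'][180:280,380:480,::-1],(400,400),interpolation=2),cv2.resize(t['pixels'][130:230,365:465,::-1],(400,400),interpolation=2)]))
p=d['pixels'].astype(int)[225:265,405:445]; m=(p[...,0]>150)&(p[...,1]<80); v,u=np.nonzero(m); print(u.mean()+405,v.mean()+225,len(u))
E
```

```text
time_s: 12.62
position: [0.3041, -0.386, 0.2093]
tool_rot: [[-0.456, 0.89, 0.0], [0.89, 0.456, 0.0], [0.0, 0.0, -1.0]]
ft_force: [-0.3, 0.4, -0.4]
grip_width: 0.0
gripper_force: 0.0
429.3223140495868 246.50413223140495 121
```

View pics/s8.png

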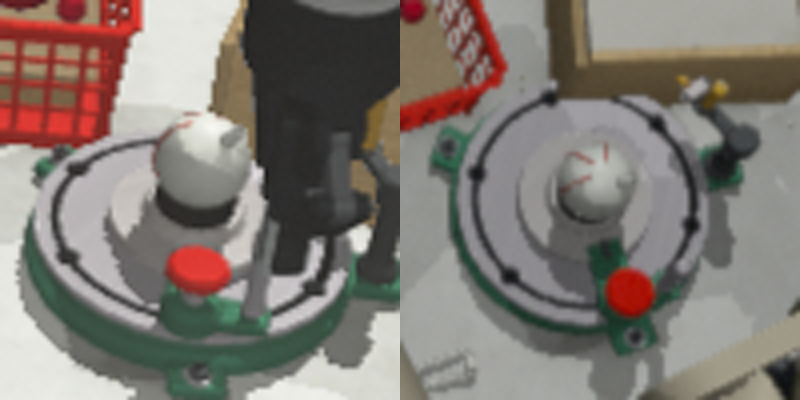

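The plunger is up (scene crop (198,270), stem showing), the table is at the next hole, the brush is back and the ball is in its nest, turned with it. I'm handing in.

```bash
python3 -c "
from rig import job
print(job.close_job())"
```

```text
the job is handed in; nothing more can be done
None
```

I handed the job in at about 12.6 s of robot time. The final pictures show the brush swung back close to its stop, the table one hole (60°) on anticlockwise with the plunger up, and the ball in its nest, turned with the table; the hand-in gave no verdict.

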